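Pack the ferrite slugs down a coil former

TASK

Finish packing the ferrite core of the coil in the fixture: stand the loose ferrite slug in the mouth of the coil former and let go of it, then push it down with the packing rod, onto the slug that already hangs half-way inside, until both bottom out together on the hidden stop, and lean on them firmly there for a moment, with 15 to 20 N. Ferrite cracks easily: never push with more than 40 N. Then put the rod back upright, fully down in its stand, and leave the other things on the bench where they are.

Things in the scene. Friction and masses are not known exactly. Their poses are not given: they have to be found in the camera images.
- fixture: Packing fixture, fixed to the bench: grey base plate 120 x 90 x 16 mm (x, y, z) that clamps a copper-wound beige coil former upright at its centre. Origin: centre of the underside, z up. Former: round tube 110 mm tall from z 16 to 126 mm, bore 18 mm, top flange 44 mm across. Inside the bore a stop pin, set anew for each coil and out of sight, has its top anywhere from z 25 to 43 mm.
- mouth (a point): Centre of the former's open mouth, on the bore's axis, level with the flange's top (126 mm above the bench); z up. The mouth tapers from 26 mm across to the 18 mm bore over 5 mm. A set of sprung tongues lies 16 to 30 mm below it, another 67 to 82 mm below; between the tongues at rest 12.8 mm is free. A slug let go in the mouth stays standing on the upper tongues, 12 to 17 mm proud of the flange.
- slug_a_c (a point): Centre of the first slug (black ferrite cylinder, 16 mm diameter, 36 mm long, 35 g), already in the former's bore, hanging upright on the lower tongues with its top about 34 mm below the mouth; z along its axis. Pushed by the second slug it slides down to the stop. The tongues' drag on both slugs together is some 3 to 8 N at a slow push; a push that rises to 12 N or more without motion is the stop.
- slug_b_c (a point): Centre of the loose second slug (black ferrite cylinder, 16 mm diameter, 36 mm long, 35 g), standing upright in the blue tray; z along its axis. Packed home, its top lies 11 to 29 mm below the flange's top, depending on the stop.
- tray: Low blue anti-static tray, fixed to the bench, 130 x 100 mm (x, y), lip 12 mm high, floor 3 mm thick. Origin: centre of its underside.
- stand: Stand of the packing rod, fixed to the bench: aluminium block 64 x 64 x 45 mm on a 90 x 90 x 4.5 mm rubber foot. Origin: centre of the underside, z up. A round hole 14 mm across, its rim chamfered by 3 mm, goes 40 mm down from the middle of the top to a floor at z 5 mm.
- stand_hole (a point): Centre of the hole's mouth in the top of the stand, 45 mm above the bench; z up.
- rod_grip (a point): Middle of the packing rod's red ribbed handle (20 mm diameter, 50 mm long, z -25 to +25 mm); z along the rod, up. White shaft 10 mm diameter below it. At the start the rod stands in its stand with this point 100 mm above the bench. Rod 120 mm long in all, 48 to 78 g.
- rod_tip (a point): Centre of the flat lower end of the packing rod, 95 mm below the middle of its handle; z along the rod, up.
- board: Bystander: green circuit board, 120 x 85 mm, on two black feet, about 30 mm tall in all. Origin: centre of its underside. Leave it.
- choke: Bystander: small finished coil, copper on a beige bobbin 36 mm across and 55 mm tall, standing. Origin: centre of its underside. Leave it.
- flux: Bystander: brown bottle 42 mm across and 85 mm tall. Origin: centre of its underside. Leave it.
- driver: Bystander: screwdriver with a blue handle, 200 mm long and 26 mm thick, lying along its x axis; origin: under the middle of its length. Leave it.
Mind the look-alikes: they are no part of the job. There is more than one size of the stand; the one meant has the size given above. Leave any yellow look-alike of the part that bears rod_grip alone.

How it is judged:
By the outcome, as a careful person would: the job done as asked, in the order asked, and still so for the second after the job is handed in, with the robot touching nothing.
It also fails if it takes over 72 s, if anything falls off the work surface, if the arm or the gripper's body presses on something with over 40 N, if the wrist force passes 120 N, or if a joint passes its speed limit or range.

ROBOT

A 6-joint arm with a two-finger parallel gripper is mounted at the origin on the work surface. World frame = base frame: x ahead of the robot, y to its left, z up, the work surface at z = 0. Lengths are in m, angles in rad, forces in N, time in s.
With the tool pointing down it reaches from about 0.3 to 0.875 m from the base axis. Payload 6.4 kg.
Tool frame: the origin (TCP) lies at the centre of the arm's flange, where the gripper is bolted on; the fingertips stand 173 mm ahead of it and the grasp point (between the pads) lies 155 mm ahead of it; z points along the fingers, x is the direction in which the jaws open and shut, and the axes are right-handed (so a half turn about z gives the same grasp; the last joint's range is limited). The gripper opens to 85 mm and grips with 20 to 120 N. Pads are 22 mm wide; open, the fingers measure 114 mm over their backs; the gripper's body (76 mm by 85 mm) begins 54 mm behind the grasp point. The pads swing forward as they close: fully open they stand 13 mm farther back than shut.
Start: joints at [-1.346, 0.181, 1.607, -0, 1.354, -0.206], TCP at [0.24, -0.522, 0.405] pointing down, gripper open.
Joint ranges: [-2.99, 2.99], [-0.89, 2.07], [0.3, 2.58], [-1.14, 4.28], [0, 2.63], [-3.12, 3.12]. Speed limits (rad/s): [2.57, 2.57, 3.01, 3.14, 3.14, 3.14].

INTERFACE

Orientations are given as a unit quaternion [w, x, y, z].
In Python, from bench import ctrl gives the robot as it stands. The module is installed in compiled form; this text tells all that it offers.
- The arm moves only by the tool move_arm, never from a script. Its argument "moves" is a list of rows, each an object of numbers: "gripper": the opening in per cent of the stroke, from 0 (shut) to 100 (fully open); "x", "y", "z": the shift along the tool's x, y, z in cm; "roll": the turn about the tool's z in degrees. In form: [{"gripper": .., "x": .., "y": .., "z": .., "roll": ..}, ...]. A call has 1 to 5 rows; each row shifts and turns the commanded pose from where the row before left it, along the tool's axes as they then stand; what a row does not reach is not made up. A row lasts 1/8 s, in which the tool goes at most 62.5 mm and 10.7 degrees, less where a joint would pass 70% of its speed; a pose out of reach is approached as far as the arm can. A call is refused whole if a number of a shift passes 6.25 or a number of a turn 10.7, either way. A call with a gripper value outside its range is refused whole. The fingers move at their own pace and stop on an object; the grip force is fixed at half the most. Time passes only in rows, so rows that do not move let the fingers close. It gives the time, the measured TCP pose, the force and the opening at its end, in the units of the state.
- ctrl.get_obs(): the state, without advancing time (a new reading comes with each control period).
- ctrl.camera(name): name is "side" or "top" or "wrist"; returns a dict with "img" (420x560x3 uint8, red, green, blue), "fx", "fy", "cx", "cy" (pixels), "world_from_camera" (4x4, takes a point from camera to world coordinates); the wrist camera has in their place "tool_from_camera" (4x4, takes a point from camera to tool coordinates, whose origin is the TCP and whose axes are the tool frame's). Camera axes: x right, y up, looking along -z (the intrinsics and any distortion apply to the point x, -y, -z); pixel columns grow to the right and rows downward; lengths in m; the calibration is good to about 2 mm. A picture is of the moment at which its call begins: read the wrist's pose just before it. There is no depth.
- ctrl.hand_in(): hands the job in, once; it reports no verdict.
The state is a dict: "time_s": time; "q": joint angles; "dq": joint speeds; "joint_efforts": joint torques, N m; "eef_pos": TCP position; "eef_rot": TCP orientation; "wrist_force": force on the tool from outside, world axes, zero at the start; "torque": the same for the moment, N m; "opening": opening from 0.0 (shut) to 1.0 (fully open).
Only numpy, scipy, OpenCV 4.12 (cv2) and the standard library are available. Lean on these libraries where they do the work, as an engineer would, in place of code of your own. Each camera call takes 0.05 s, during which the arm holds its last target. There are 200 camera calls.

## Working session

There is one attempt and no reset: what is moved stays moved. The work goes in short steps, Python scripts to look and compute and a tool call to move; the robot and the scene stay as the last step left them, time stands still between calls to the robot, and variables do not carry over. Pictures are saved under pics/ and viewed, about 8 in all and at most 12, crops included, and the job is handed in when it is done.

Besides the shell and the picture viewer there is one more tool, called after "Emit:" as a command line: name --argument value ..., lists and objects as JSON in quotes. move_arm: Moves the arm, as the interface text tells. Its arguments: {"type":"object","properties":{"moves":{"type":"array","items":{"type":"object","properties":{"gripper":{"type":"number"},"x":{"type":"number"},"y":{"type":"number"},"z":{"type":"number"},"roll":{"type":"number"}}}}},"required":["moves"]}

```bash
mkdir -p pics; cat > h.py <<'E'
import numpy as np, cv2
from bench import ctrl
from scipy.spatial.transform import Rotation as R
def cam(n):
    o=ctrl.get_obs(); c=ctrl.camera(n)
    if n=="wrist":
        T=np.eye(4);T[:3,:3]=R.from_quat(np.roll(o["eef_rot"],-1)).as_matrix();T[:3,3]=o["eef_pos"]
        c["W"]=T@c["tool_from_camera"]
    else: c["W"]=c["world_from_camera"]
    return c
def ray(c,u,v):
    d=np.array([(u-c["cx"])/c["fx"],-(v-c["cy"])/c["fy"],-1.])
    return c["W"][:3,3],c["W"][:3,:3]@d
def onz(c,u,v,z):
    p,d=ray(c,u,v); return p+d*(z-p[2])/d[2]
def proj(c,P):
    q=c["W"][:3,:3].T@(np.array(P)-c["W"][:3,3]); return c["cx"]+c["fx"]*q[0]/-q[2], c["cy"]-c["fy"]*q[1]/-q[2]
def save(c,f): cv2.imwrite("pics/"+f,c["img"][:,:,::-1])
E
python3 - <<'E'
from h import *
import pickle
o=ctrl.get_obs();print(o)
for n in("top","side"):
    c=cam(n);save(c,n+"0.png");pickle.dump(c,open(n+".pkl","wb"));print({k:v for k,v in c.items() if k not in("img","W")})
E
```

```text
{'time_s': 0.0, 'q': array([-1.34628407e+00,  1.81533819e-01,  1.60802252e+00, -3.69561606e-06,
        1.35381523e+00, -2.06307343e-01]), 'dq': array([-0.00019569,  0.00056145,  0.00075766,  0.00031986, -0.00146057,
        0.00136736]), 'joint_efforts': array([-1.77790273e-03, -4.44879842e+01, -3.51341665e+01, -3.63814679e-04,
        8.93039221e-03,  3.28997851e-05]), 'eef_pos': array([ 0.24008093, -0.52219214,  0.40378094]), 'eef_rot': array([-6.21904242e-04,  8.41907136e-01, -5.39621703e-01, -6.35905238e-04]), 'wrist_force': array([-0.2135468 , -0.28187454, -0.2919337 ]), 'torque': array([ 0.00965185,  0.08154119, -0.00524213]), 'opening': 1.0002871413380328}
{'fx': 537.9562622649088, 'fy': 537.9562622649088, 'cx': 277.9323746107675, 'cy': 200.2611408459547, 'world_from_camera': array([[ 0.00253235,  0.98750411, -0.1575729 ,  0.32285998],
       [-0.9998386 ,  0.00530301,  0.01716543,  0.02140291],
       [ 0.01778654,  0.157504  ,  0.98735816,  1.51423128],
       [ 0.        ,  0.        ,  0.        ,  1.        ]])}
{'fx': 409.58929159366994, 'fy': 409.58929159366994, 'cx': 280.37431223582644, 'cy': 207.57985089375492, 'world_from_camera': array([[-9.48743116e-01,  1.53825654e-01, -2.76087248e-01,
         3.01396302e-01],
       [-3.16046911e-01, -4.59216874e-01,  8.30201309e-01,
         7.37511693e-01],
       [ 9.22336578e-04,  8.74904298e-01,  4.84294971e-01,
         5.22866904e-01],
       [ 0.00000000e+00,  0.00000000e+00,  0.00000000e+00,
         1.00000000e+00]])}
```

View pics/top0.png

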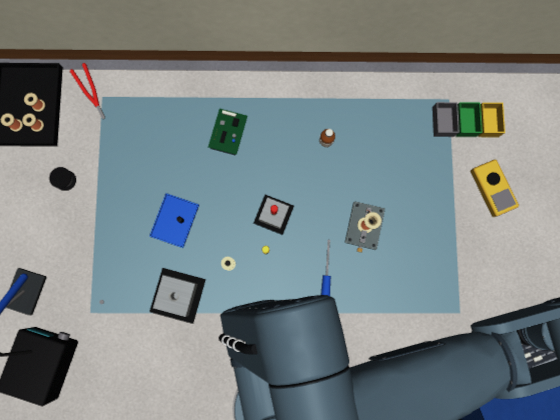

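View pics/side0.png

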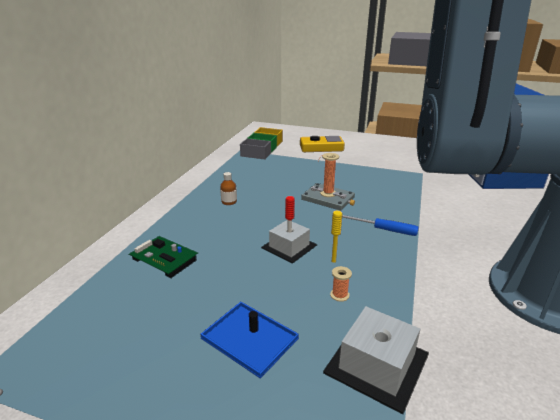

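Top view: red rod in the small stand at (274,211), slug in tray at (180,219), fixture mouth at about (373,220), large empty stand at (177,295), yellow rod at (266,250), choke at (228,264). The side view agrees. Next I'll measure coarse positions.

```bash
python3 - <<'E'
from h import *
import pickle
c=pickle.load(open("top.pkl","rb"));s=pickle.load(open("side.pkl","rb"))
def comps(c,m,roi):
    u0,v0,u1,v1=roi;mm=np.zeros(m.shape,np.uint8);mm[v0:v1,u0:u1]=m[v0:v1,u0:u1]
    n,l,st,ce=cv2.connectedComponentsWithStats(mm);return [(st[i].tolist(),ce[i].round(1).tolist()) for i in range(1,n) if st[i][4]>8]
def hsv(c): return cv2.cvtColor(c["img"],cv2.COLOR_RGB2HSV)
h=hsv(c);H,S,V=[h[...,i].astype(int) for i in range(3)]
print("red",comps(c,((H<6)|(H>174))&(S>150)&(V>80),(250,190,300,240)))
print("slug",comps(c,(V<60),(155,190,200,245)))
print("beige",comps(c,(H>12)&(H<32)&(S>50)&(V>150),(345,200,400,240)))
print("foot",comps(c,V<50,(245,185,300,240)),comps(c,V<50,(140,260,215,330)))
for nm,u,v,z in(("rod",273.5,209.5,.125),("slug",180,219,.039),("mouth",373,219.5,.126)): print(nm,onz(c,u,v,z))
h=hsv(s);H,S,V=[h[...,i].astype(int) for i in range(3)]
print("red",comps(s,((H<6)|(H>174))&(S>150)&(V>80),(275,190,305,225)))
print("slug",comps(s,(V<60),(235,305,270,340)))
print("beige",comps(s,(H>12)&(H<32)&(S>40)&(V>150),(310,145,350,165)))
cv2.imwrite("pics/z.png",np.hstack([cv2.resize(c["img"][190:240,250:300,::-1],(260,260)),cv2.resize(c["img"][195:245,350:400,::-1],(260,260)),cv2.resize(c["img"][195:245,155:205,::-1],(260,260))]))
E
```

```text
red [([271, 205, 7, 9, 50], [273.8, 209.0])]
slug [([177, 217, 7, 6, 27], [179.9, 219.4])]
beige [([358, 212, 23, 21, 227], [369.2, 221.7])]
foot [([254, 195, 39, 39, 322], [273.3, 217.2])] [([150, 268, 55, 55, 731], [182.8, 294.6])]
rod [0.52010678 0.00875019 0.125     ]
slug [0.50460311 0.26527829 0.039     ]
mouth [ 0.49494921 -0.25074146  0.126     ]
red [([286, 196, 8, 24, 182], [289.5, 207.5])]
slug [([249, 311, 9, 21, 158], [253.2, 321.0])]
beige [([322, 153, 17, 6, 84], [330.3, 155.5])]
```

View pics/z.png

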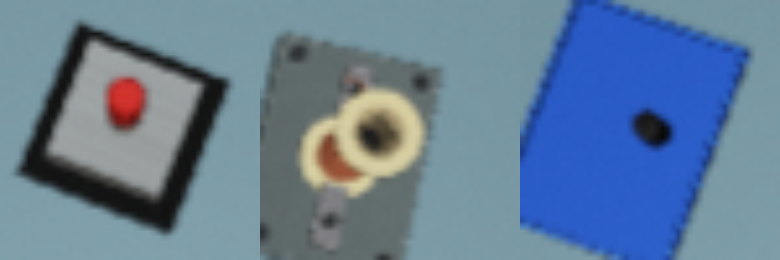

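Crops confirm: rod top at about (274,209), mouth centre at about (373.5,220.5), slug standing in the tray. Moving above the tray to look with the wrist camera.

Emit:
move_arm --moves '[{"x": -2, "y": -1.9}, {"x": -3.7, "y": -3.5}, {"x": -3.7, "y": -3.5}, {"x": -3.7, "y": -3.5}, {"x": -3.7, "y": -3.5}]'

```text
validation failed for argument at $.mo...
```

Emit:
move_arm --moves '[{"x": -3.7, "y": -3.5}, {"x": -3.7, "y": -3.5}, {"x": -3.7, "y": -3.5}, {"x": -3.7, "y": -3.5}, {"x": -3.7, "y": -3.5}]'

```text
validation failed for argument at $.mo...
```

Emit:
move_arm --moves '[{"x": -3.7, "y": -3.5}, {"x": -3.7, "y": -3.5}, {"x": -3.7, "y": -3.5}, {"x": -2, "y": -1.9}, {"x": 0}]'

```text
validation failed for argument at $.mo...
```

```bash
cat >> h.py <<'E'
def state():
    o=ctrl.get_obs();M=R.from_quat(np.roll(o["eef_rot"],-1)).as_matrix()
    print("t",round(o["time_s"],2),"p",o["eef_pos"].round(4),"F",o["wrist_force"].round(1),"op",round(o["opening"],3),"tz",M[:,2].round(4));return o,M
def to(p):  # cm in tool axes from the measured pose
    o,M=state();print("shift cm",(M.T@(np.array(p)-o["eef_pos"])*100).round(2))
E
python3 - <<'E'
from h import *
import pickle
o,M=state();print(M.round(3))
c=cam("wrist");save(c,"w1.png");pickle.dump(c,open("w1.pkl","wb"))
print(c["tool_from_camera"].round(3),c["fx"],c["cx"],c["cy"],proj(c,[.5046,.2653,.039]))
E
```

```text
t 0.1 p [ 0.2401 -0.5222  0.4039] F [ 0.1 -0.5 -0.6] op 1.0 tz [-3.0e-04  1.6e-03 -1.0e+00]
[[ 0.418 -0.909 -0.   ]
 [-0.909 -0.418  0.002]
 [-0.002 -0.    -1.   ]]
[[ 1.    -0.001 -0.     0.001]
 [-0.001 -0.953 -0.302 -0.077]
 [-0.     0.302 -0.953  0.031]
 [ 0.     0.     0.     1.   ]] 321.7150717233092 278.55252873761617 211.3038598858533 (np.float64(-865.6705582252627), np.float64(-867.3156927809968))
```

View pics/w1.png

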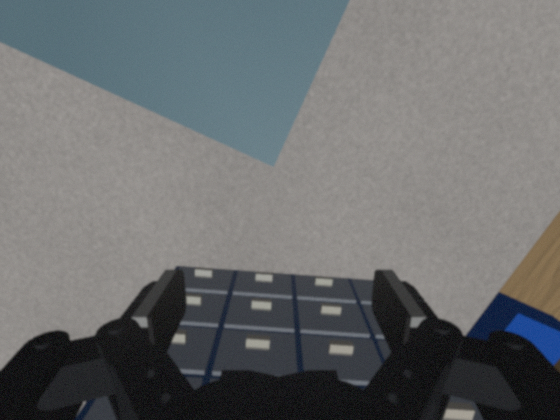

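The move was refused: rows need every field. The picture only shows the empty start corner (fingers along the bottom edge). Retrying.

Emit:
move_arm --moves '[{"gripper": 100, "x": -2, "y": -1.9, "z": 0, "roll": 0}, {"gripper": 100, "x": -3.7, "y": -3.5, "z": 0, "roll": 0}, {"gripper": 100, "x": -3.7, "y": -3.5, "z": 0, "roll": 0}, {"gripper": 100, "x": -3.7, "y": -3.5, "z": 0, "roll": 0}, {"gripper": 100, "x": -3.7, "y": -3.5, "z": 0, "roll": 0}]'

```text
time_s: 0.78
eef_pos: [0.3146, -0.3018, 0.4045]
eef_rot: [-0.0, 0.842, -0.54, -0.0]
wrist_force: [0.6, -0.8, 0.1]
opening: 0.997
```

Emit:
move_arm --moves '[{"gripper": 100, "x": -3.7, "y": -3.5, "z": 0, "roll": 0}, {"gripper": 100, "x": -3.7, "y": -3.5, "z": 0, "roll": 0}, {"gripper": 100, "x": -3.7, "y": -3.5, "z": 0, "roll": 0}, {"gripper": 100, "x": -3.7, "y": -3.5, "z": 0, "roll": 0}, {"gripper": 100, "x": -3.7, "y": -3.5, "z": 0, "roll": 0}]'

```text
time_s: 1.4
eef_pos: [0.3963, -0.0606, 0.4048]
eef_rot: [-0.0, 0.842, -0.54, 0.0]
wrist_force: [-0.1, 0.0, 0.0]
opening: 0.999
```

Emit:
move_arm --moves '[{"gripper": 100, "x": -3.7, "y": -3.5, "z": 0, "roll": 0}, {"gripper": 100, "x": -3.7, "y": -3.5, "z": 0, "roll": 0}, {"gripper": 100, "x": -3.7, "y": -3.5, "z": 0, "roll": 0}, {"gripper": 100, "x": -3.7, "y": -3.5, "z": 0, "roll": 0}, {"gripper": 100, "x": -2, "y": -1.9, "z": 0, "roll": 0}]'

```text
time_s: 2.02
eef_pos: [0.4707, 0.1591, 0.4044]
eef_rot: [-0.0, 0.842, -0.539, -0.0]
wrist_force: [0.5, -0.3, 0.1]
opening: 1.001
```

```bash
python3 - <<'E'
from h import *
import pickle
to([.5046,.2653,.405])
c=cam("wrist");save(c,"w2.png");pickle.dump(c,open("w2.pkl","wb"))
P=proj(c,[.5046,.2653,.039]);print(P)
g=cv2.cvtColor(c["img"],cv2.COLOR_RGB2HSV)[...,2]
E
```

```text
t 2.02 p [0.4707 0.1591 0.4044] F [ 0.5 -0.3  0.1] op 1.001 tz [-4.e-04  2.e-04 -1.e+00]
shift cm [-8.22 -7.54 -0.06]
(np.float64(194.63518101131143), np.float64(110.75551478642956))
```

```bash
cat >> h.py <<'E'
def blob(c,m,u,v,r=45):
    mm=np.zeros(m.shape,np.uint8);y0,x0=max(0,int(v)-r),max(0,int(u)-r)
    mm[y0:int(v)+r,x0:int(u)+r]=m[y0:int(v)+r,x0:int(u)+r]
    n,l,st,ce=cv2.connectedComponentsWithStats(mm)
    i=1+np.argmax(st[1:,4]); return st[i].tolist(),ce[i].round(2)
def HSV(c): return [a.astype(int) for a in cv2.split(cv2.cvtColor(c["img"],cv2.COLOR_RGB2HSV))]
E
python3 - <<'E'
from h import *
import pickle
c=pickle.load(open("w2.pkl","rb"));H,S,V=HSV(c)
b=blob(c,V<70,195,111);print(b,onz(c,*b[1],.021))
cv2.imwrite("pics/z2.png",cv2.resize(c["img"][60:170,120:270,::-1],(600,440)))
E
```

```text
([189, 103, 19, 13, 204], array([197.91, 108.9 ])) [0.50582273 0.26688469 0.021     ]
```

View pics/z2.png

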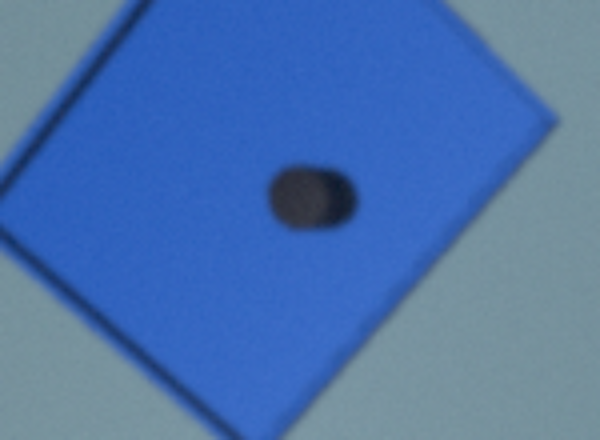

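Slug (top dark ellipse around crop (305,198), upright) at about (0.5055, 0.266), agreeing with the top view. Approach to z 0.30.

Emit:
move_arm --moves '[{"gripper": 100, "x": -2.8, "y": -2.6, "z": 2, "roll": 0}, {"gripper": 100, "x": -2.8, "y": -2.6, "z": 4, "roll": 0}, {"gripper": 100, "x": -2.7, "y": -2.5, "z": 4.4, "roll": 0}, {"gripper": 100, "x": 0, "y": 0, "z": 0, "roll": 0}, {"gripper": 100, "x": 0, "y": 0, "z": 0, "roll": 0}]'

```text
time_s: 2.7
eef_pos: [0.5059, 0.264, 0.301]
eef_rot: [0.0, 0.842, -0.539, 0.0]
wrist_force: [0.1, -0.0, 0.1]
opening: 0.997
```

```bash
python3 - <<'E'
from h import *
import pickle
o,M=state()
c=cam("wrist");H,S,V=HSV(c);u,v=proj(c,[.5057,.2665,.021])
b=blob(c,V<75,u,v,60);p=onz(c,*b[1],.021);print(u,v,b,p)
save(c,"w3.png")
to([p[0],p[1],.30])
E
```

```text
t 2.7 p [0.5059 0.264  0.301 ] F [ 0.1 -0.   0.1] op 0.997 tz [-1.e-04 -4.e-04 -1.e+00]
274.0875488798158 207.93725517982983 ([266, 195, 17, 27, 374], array([274.2 , 208.25])) [0.50549751 0.26630786 0.021     ]
t 2.75 p [0.5063 0.2638 0.3021] F [0.6 0.5 1.2] op 0.995 tz [ 2.e-03  2.e-04 -1.e+00]
shift cm [-0.26 -0.03  0.21]
```

Emit:
move_arm --moves '[{"gripper": 100, "x": -0.2, "y": 0, "z": 3, "roll": 0}, {"gripper": 100, "x": 0, "y": 0, "z": 4, "roll": 0}, {"gripper": 100, "x": 0, "y": 0, "z": 3.4, "roll": 0}, {"gripper": 0, "x": 0, "y": 0, "z": 0, "roll": 0}, {"gripper": 0, "x": 0, "y": 0, "z": 0, "roll": 0}]'

```text
time_s: 3.38
eef_pos: [0.5062, 0.266, 0.1993]
eef_rot: [-0.001, 0.842, -0.54, 0.001]
wrist_force: [0.3, 0.6, 0.4]
opening: 0.603
```

Emit:
move_arm --moves '[{"gripper": 0, "x": 0, "y": 0, "z": 0, "roll": 0}, {"gripper": 0, "x": 0, "y": 0, "z": 0, "roll": 0}, {"gripper": 0, "x": 0, "y": 0, "z": 0, "roll": 0}, {"gripper": 0, "x": 0, "y": 0, "z": 0, "roll": 0}, {"gripper": 0, "x": 0, "y": 0, "z": 0, "roll": 0}]'

```text
time_s: 4.0
eef_pos: [0.5059, 0.2665, 0.1984]
eef_rot: [-0.001, 0.842, -0.54, 0.001]
wrist_force: [-0.6, -0.4, 7.6]
opening: 0.157
```

Emit:
move_arm --moves '[{"gripper": 0, "x": 0, "y": 0, "z": -2, "roll": 0}, {"gripper": 0, "x": 0, "y": 0, "z": -4, "roll": 0}, {"gripper": 0, "x": 0, "y": 0, "z": -5, "roll": 0}, {"gripper": 0, "x": 0, "y": 0, "z": -4, "roll": 0}, {"gripper": 0, "x": 0, "y": 0, "z": 0, "roll": 0}]'

```text
time_s: 4.62
eef_pos: [0.5061, 0.2667, 0.3522]
eef_rot: [-0.003, 0.842, -0.54, 0.003]
wrist_force: [-0.1, 0.1, -0.6]
opening: 0.15
```

```bash
python3 - <<'E'
from h import *
o,M=state()
c=cam("wrist");save(c,"w4.png")
print(proj(c,o["eef_pos"]+M@[0,0,.173]),proj(c,o["eef_pos"]+M@[0,0,.195]))
E
```

```text
t 4.62 p [0.5061 0.2667 0.3522] F [-0.1  0.1 -0.6] op 0.15 tz [ 0.0087  0.0025 -1.    ]
(np.float64(276.1828990862236), np.float64(273.1267751303194)) (np.float64(276.45339126797245), np.float64(253.9679477860877))
```

View pics/w4.png

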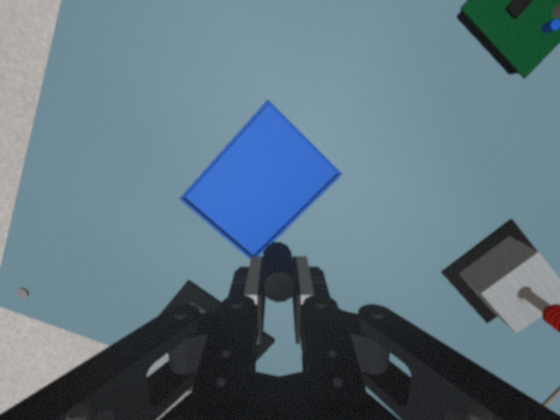

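Slug is held between the pads (about (278,265)), hanging clear; tray is empty, and the rod and board are undisturbed. Carrying it to near the fixture, mouth placed under the camera.

Emit:
move_arm --moves '[{"gripper": 0, "x": 1.9, "y": 1.3, "z": -1, "roll": 0}, {"gripper": 0, "x": 3.9, "y": 2.4, "z": -1, "roll": 0}, {"gripper": 0, "x": 3.9, "y": 2.4, "z": 0, "roll": 0}, {"gripper": 0, "x": 3.9, "y": 2.4, "z": 0, "roll": 0}, {"gripper": 0, "x": 3.9, "y": 2.4, "z": 0, "roll": 0}]'

```text
time_s: 5.3
eef_pos: [0.478, 0.0604, 0.3654]
eef_rot: [0.001, 0.842, -0.54, -0.001]
wrist_force: [1.0, -0.2, -0.5]
opening: 0.154
```

Emit:
move_arm --moves '[{"gripper": 0, "x": 3.9, "y": 2.4, "z": 0, "roll": 0}, {"gripper": 0, "x": 3.9, "y": 2.4, "z": 0, "roll": 0}, {"gripper": 0, "x": 3.9, "y": 2.4, "z": 0, "roll": 0}, {"gripper": 0, "x": 3.9, "y": 2.4, "z": 0, "roll": 0}, {"gripper": 0, "x": 3.9, "y": 2.4, "z": 0, "roll": 0}]'

```text
time_s: 5.92
eef_pos: [0.4505, -0.1667, 0.3654]
eef_rot: [-0.0, 0.842, -0.54, -0.001]
wrist_force: [0.4, 0.3, -0.0]
opening: 0.152
```

Emit:
move_arm --moves '[{"gripper": 0, "x": 3.9, "y": 2.4, "z": 0, "roll": 0}, {"gripper": 0, "x": 3.9, "y": 2.4, "z": 0, "roll": 0}, {"gripper": 0, "x": 1.7, "y": 1.3, "z": 0, "roll": 0}, {"gripper": 0, "x": 0, "y": 0, "z": 0, "roll": 0}, {"gripper": 0, "x": 0, "y": 0, "z": 0, "roll": 0}]'

```text
time_s: 6.55
eef_pos: [0.4356, -0.2763, 0.366]
eef_rot: [-0.0, 0.842, -0.539, -0.001]
wrist_force: [0.2, -0.6, -1.4]
opening: 0.153
```

```bash
python3 - <<'E'
from h import *
import pickle
o,M=state()
c=cam("wrist");save(c,"w5.png");pickle.dump(c,open("w5.pkl","wb"))
u,v=proj(c,[.491,-.252,.126]);print(u,v)
H,S,V=HSV(c)
for m in ((H>12)&(H<35)&(S>40)&(V>140),):
    b=blob(c,m,u,v,60);print(b)
E
```

```text
t 6.55 p [ 0.4356 -0.2763  0.366 ] F [ 0.2 -0.6 -1.4] op 0.153 tz [-9.0e-04  1.7e-03 -1.0e+00]
279.2007733411075 136.41179125387714
([245, 96, 69, 71, 2846], array([279.66, 131.1 ]))
```

View pics/w5.png

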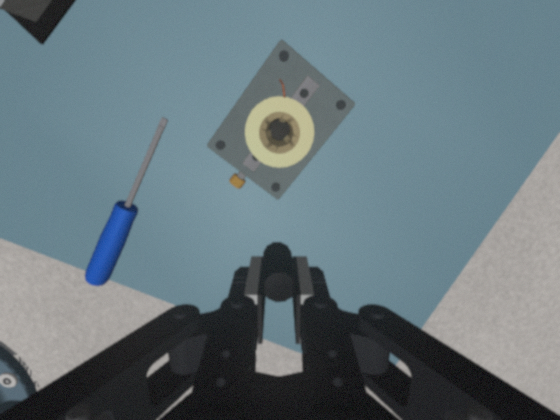

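```bash
python3 - <<'E'
from h import *
import pickle
c=pickle.load(open("w5.pkl","rb"));t=pickle.load(open("top.pkl","rb"));s=pickle.load(open("side.pkl","rb"))
H,S,V=HSV(c);m=np.zeros(H.shape,np.uint8);k=(H>12)&(H<35)&(S>40)&(V>140);m[90:175,235:325]=k[90:175,235:325]
cs,_=cv2.findContours(m,cv2.RETR_EXTERNAL,cv2.CHAIN_APPROX_NONE);e=cv2.fitEllipse(max(cs,key=len));print(e)
p=onz(c,*e[0],.126);print("wrist",p,"top",onz(t,373.5,220.6,.126),"side",onz(s,330.3,155.5,.126))
to([p[0],p[1],.3654])
E
```

```text
((279.0743103027344, 131.4720916748047), (67.88240814208984, 69.67034149169922), 1.9952713251113892)
wrist [ 0.49373083 -0.25065137  0.126     ] top [ 0.49206839 -0.25197559  0.126     ] side [ 0.49294834 -0.24909199  0.126     ]
t 6.6 p [ 0.4358 -0.2761  0.3663] F [-0.6  0.9 -0.1] op 0.154 tz [-6.0e-04  1.2e-03 -1.0e+00]
shift cm [ 0.11 -6.33  0.09]
```

Emit:
move_arm --moves '[{"gripper": 0, "x": 0.1, "y": -2.1, "z": 0, "roll": 0}, {"gripper": 0, "x": 0, "y": -4.2, "z": 0, "roll": 0}, {"gripper": 0, "x": 0, "y": 0, "z": 2, "roll": 0}, {"gripper": 0, "x": 0, "y": 0, "z": 2, "roll": 0}, {"gripper": 0, "x": 0, "y": 0, "z": 0, "roll": 0}]'

```text
time_s: 7.22
eef_pos: [0.4931, -0.2502, 0.325]
eef_rot: [-0.0, 0.842, -0.539, -0.002]
wrist_force: [-0.5, -0.0, -0.8]
opening: 0.152
```

Emit:
move_arm --moves '[{"gripper": 0, "x": 0, "y": 0, "z": 0.3, "roll": 0}, {"gripper": 0, "x": 0, "y": 0, "z": 0.3, "roll": 0}, {"gripper": 0, "x": 0, "y": 0, "z": 0.2, "roll": 0}, {"gripper": 0, "x": 0, "y": 0, "z": 0, "roll": 0}]'

```text
time_s: 7.72
eef_pos: [0.4933, -0.2521, 0.3188]
eef_rot: [-0.0, 0.842, -0.54, 0.0]
wrist_force: [0.2, -1.2, -0.4]
opening: 0.155
```

```bash
python3 - <<'E'
from h import *
o,M=state();print(o["torque"].round(2))
c=cam("wrist");s=cam("side")
cv2.imwrite("pics/w6.png",np.hstack([cv2.resize(c["img"][200:340,200:360,::-1],(400,350)),cv2.resize(s["img"][80:220,250:410,::-1],(400,350))]))
E
```

```text
t 7.72 p [ 0.4933 -0.2521  0.3188] F [ 0.2 -1.2 -0.4] op 0.155 tz [ 1.e-04  0.e+00 -1.e+00]
[ 0.01  0.01 -0.  ]
```

View pics/w6.png

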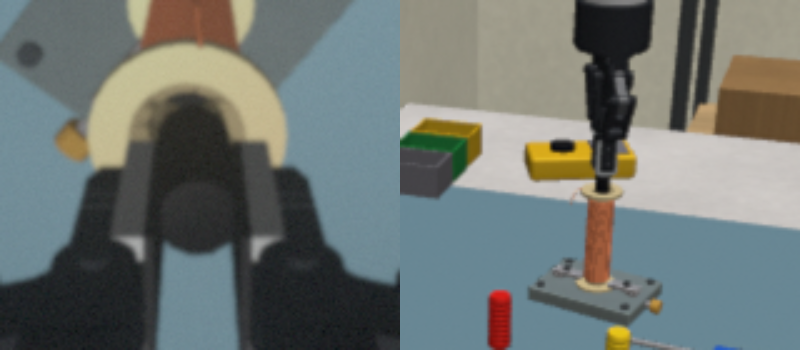

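Slug enters the mouth, about 1.5 mm to the right of centre in the wrist view; correcting and lowering.

Emit:
move_arm --moves '[{"gripper": 0, "x": -0.15, "y": 0, "z": 0.2, "roll": 0}, {"gripper": 0, "x": 0, "y": 0, "z": 0.3, "roll": 0}, {"gripper": 0, "x": 0, "y": 0, "z": 0.2, "roll": 0}, {"gripper": 0, "x": 0, "y": 0, "z": 0, "roll": 0}]'

```text
time_s: 8.32
eef_pos: [0.4926, -0.2506, 0.3114]
eef_rot: [-0.0, 0.842, -0.54, -0.0]
wrist_force: [-0.3, -0.4, -0.6]
opening: 0.156
```

Emit:
move_arm --moves '[{"gripper": 0, "x": 0, "y": 0, "z": 0.2, "roll": 0}, {"gripper": 0, "x": 0, "y": 0, "z": 0.2, "roll": 0}, {"gripper": 0, "x": 0, "y": 0, "z": 0, "roll": 0}]'

```text
time_s: 8.7
eef_pos: [0.4926, -0.2506, 0.3074]
eef_rot: [-0.0, 0.842, -0.54, -0.0]
wrist_force: [0.1, 0.8, 0.9]
opening: 0.152
```

Emit:
move_arm --moves '[{"gripper": 0, "x": 0, "y": 0, "z": 0.2, "roll": 0}, {"gripper": 0, "x": 0, "y": 0, "z": 0.1, "roll": 0}, {"gripper": 0, "x": 0, "y": 0, "z": 0, "roll": 0}]'

```text
time_s: 9.07
eef_pos: [0.4927, -0.2506, 0.3046]
eef_rot: [-0.0, 0.842, -0.54, -0.0]
wrist_force: [-0.3, 0.2, -0.3]
opening: 0.161
```

```bash
python3 - <<'E'
from h import *
o,M=state();print(o["torque"].round(2))
E
```

```text
t 9.07 p [ 0.4927 -0.2506  0.3046] F [-0.3  0.2 -0.3] op 0.161 tz [-2.e-04  1.e-04 -1.e+00]
[0.02 0.04 0.02]
```

Emit:
move_arm --moves '[{"gripper": 0, "x": 0, "y": 0, "z": 0.1, "roll": 0}, {"gripper": 0, "x": 0, "y": 0, "z": 0.1, "roll": 0}, {"gripper": 0, "x": 0, "y": 0, "z": 0, "roll": 0}]'

```text
time_s: 9.45
eef_pos: [0.4927, -0.2507, 0.3027]
eef_rot: [-0.0, 0.842, -0.54, 0.0]
wrist_force: [0.4, -0.7, -1.1]
opening: 0.156
```

Emit:
move_arm --moves '[{"gripper": 0, "x": 0, "y": 0, "z": 0.1, "roll": 0}, {"gripper": 0, "x": 0, "y": 0, "z": 0, "roll": 0}]'

```text
time_s: 9.7
eef_pos: [0.4928, -0.2507, 0.3018]
eef_rot: [-0.0, 0.842, -0.54, 0.0]
wrist_force: [0.8, -0.0, -0.3]
opening: 0.152
```

Emit:
move_arm --moves '[{"gripper": 0, "x": 0, "y": 0, "z": 0.1, "roll": 0}, {"gripper": 0, "x": 0, "y": 0, "z": 0, "roll": 0}]'

```text
time_s: 9.95
eef_pos: [0.4928, -0.2507, 0.3009]
eef_rot: [0.0, 0.842, -0.54, 0.0]
wrist_force: [1.2, 0.0, 1.0]
opening: 0.152
```

Emit:
move_arm --moves '[{"gripper": 0, "x": 0, "y": 0, "z": 0.1, "roll": 0}, {"gripper": 0, "x": 0, "y": 0, "z": 0.1, "roll": 0}, {"gripper": 0, "x": 0, "y": 0, "z": 0, "roll": 0}]'

```text
time_s: 10.32
eef_pos: [0.4929, -0.2508, 0.2997]
eef_rot: [0.0, 0.842, -0.54, 0.0]
wrist_force: [-1.6, 1.5, 8.7]
opening: 0.154
```

Emit:
move_arm --moves '[{"gripper": 50, "x": 0, "y": 0, "z": 0, "roll": 0}, {"gripper": 50, "x": 0, "y": 0, "z": 0, "roll": 0}, {"gripper": 50, "x": 0, "y": 0, "z": 0, "roll": 0}, {"gripper": 50, "x": 0, "y": 0, "z": -1, "roll": 0}, {"gripper": 50, "x": 0, "y": 0, "z": -2, "roll": 0}]'

```text
time_s: 10.95
eef_pos: [0.4924, -0.2505, 0.3286]
eef_rot: [-0.0, 0.842, -0.54, -0.001]
wrist_force: [0.4, 0.2, -0.1]
opening: 0.498
```

Emit:
move_arm --moves '[{"gripper": 100, "x": 0, "y": 0, "z": -4, "roll": 0}, {"gripper": 100, "x": 0, "y": 6, "z": 0, "roll": 0}, {"gripper": 100, "x": 0, "y": 0, "z": 0, "roll": 0}, {"gripper": 100, "x": 0, "y": 0, "z": 0, "roll": 0}]'

```text
time_s: 11.45
eef_pos: [0.4382, -0.2759, 0.3693]
eef_rot: [-0.0, 0.842, -0.54, 0.0]
wrist_force: [0.1, 0.6, -0.1]
opening: 1.0
```

```bash
python3 - <<'E'
from h import *
import pickle
o,M=state()
c=cam("wrist");s=cam("side");pickle.dump(c,open("w7.pkl","wb"))
cv2.imwrite("pics/w7.png",np.hstack([cv2.resize(c["img"][60:220,190:370,::-1],(400,355)),cv2.resize(s["img"][120:220,270:383,::-1],(400,355))]))
E
```

```text
t 11.45 p [ 0.4382 -0.2759  0.3693] F [ 0.1  0.6 -0.1] op 1.0 tz [ 9.e-04 -4.e-04 -1.e+00]
```

View pics/w7.png

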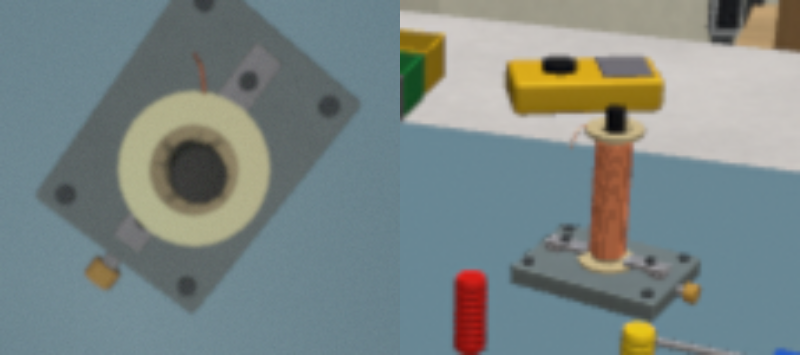

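Slug stands upright and released in the mouth, about 14 mm proud. Now to the rod.

Emit:
move_arm --moves '[{"gripper": 100, "x": -2, "y": -1.3, "z": 0, "roll": 0}, {"gripper": 100, "x": -4, "y": -2.6, "z": 0, "roll": 0}, {"gripper": 100, "x": -4.2, "y": -2.6, "z": 0, "roll": 0}, {"gripper": 100, "x": -4.2, "y": -2.6, "z": 0, "roll": 0}, {"gripper": 100, "x": -4.1, "y": -2.6, "z": 0, "roll": 0}]'

```text
time_s: 12.18
eef_pos: [0.4677, -0.0565, 0.3687]
eef_rot: [-0.0, 0.842, -0.539, -0.0]
wrist_force: [0.9, -0.3, 0.1]
opening: 1.0
```

Emit:
move_arm --moves '[{"gripper": 100, "x": -4, "y": -2.6, "z": 0, "roll": 0}, {"gripper": 100, "x": 0, "y": 0, "z": 0, "roll": 0}, {"gripper": 100, "x": 0, "y": 0, "z": 0, "roll": 0}]'

```text
time_s: 12.55
eef_pos: [0.4744, -0.0112, 0.3686]
eef_rot: [0.0, 0.842, -0.539, -0.0]
wrist_force: [0.5, 0.0, -0.1]
opening: 0.996
```

```bash
python3 - <<'E'
from h import *
import pickle
c=pickle.load(open("w7.pkl","rb"))
H,S,V=HSV(c);m=np.zeros(H.shape,np.uint8);k=(H>12)&(H<35)&(S>40)&(V>140);m[90:175,235:325]=k[90:175,235:325]
cs,_=cv2.findContours(m,cv2.RETR_EXTERNAL,cv2.CHAIN_APPROX_NONE);e=cv2.fitEllipse(max(cs,key=len));print(e,onz(c,*e[0],.126))
o,M=state()
c=cam("wrist");pickle.dump(c,open("w8.pkl","wb"));H,S,V=HSV(c)
u,v=proj(c,[.52,.009,.1]);print(u,v)
b=blob(c,((H<7)|(H>173))&(S>150)&(V>60),u,v,80);print(b,onz(c,*b[1],.1))
cv2.imwrite("pics/w8.png",c["img"][:,:,::-1])
E
```

```text
((276.8686218261719, 135.4642791748047), (66.40702819824219, 68.16798400878906), 175.5717315673828) [ 0.49374757 -0.25068489  0.126     ]
t 12.55 p [ 0.4744 -0.0112  0.3686] F [ 0.5  0.  -0.1] op 0.996 tz [-3.e-04 -3.e-04 -1.e+00]
277.905365597867 148.05961328470838
([271, 132, 27, 30, 594], array([284.17, 146.89])) [0.52267549 0.00521618 0.1       ]
```

View pics/w8.png

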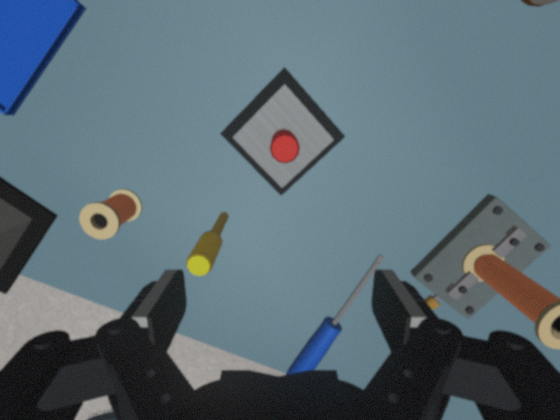

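```bash
python3 - <<'E'
from h import *
import pickle
c=pickle.load(open("w8.pkl","rb"));H,S,V=HSV(c)
R_,G=c["img"][...,0].astype(int),c["img"][...,1].astype(int)
m=((H<7)|(H>173))&(S>150)
b=blob(c,m&(V>np.percentile(V[m],50)-10),285,147,30);print(b,onz(c,*b[1],.125))
for z in(.1,.112,.125):print(onz(c,284.2,146.9,z))
print(onz(c,285,149,.125))
# block top quad
m=(S<40)&(V>110);k=np.zeros(m.shape,np.uint8);k[70:195,220:345]=m[70:195,220:345]
cs,_=cv2.findContours(k,cv2.RETR_EXTERNAL,cv2.CHAIN_APPROX_SIMPLE);r=cv2.minAreaRect(max(cs,key=cv2.contourArea));print(r)
q=[onz(c,*p,.045) for p in cv2.boxPoints(r)];print(np.array(q).round(4),np.mean(q,0),[np.linalg.norm(q[i]-q[i-1]).round(4) for i in range(4)])
p=onz(c,285,149,.125);to([p[0],p[1],.255])
E
```

```text
([273, 137, 24, 24, 446], array([284.36, 148.32])) [0.52420385 0.00626528 0.125     ]
[0.52267816 0.00519333 0.1       ]
[0.52378616 0.00593931 0.112     ]
[0.52498649 0.00674746 0.125     ]
[0.52398253 0.00570052 0.125     ]
((282.6805419921875, 136.2648468017578), (73.34921264648438, 73.83657836914062), 46.97493362426758)
[[ 0.5074  0.0494  0.045 ]
 [ 0.5651  0.0236  0.045 ]
 [ 0.5436 -0.0356  0.045 ]
 [ 0.4818 -0.0114  0.045 ]] [0.52448198 0.00649923 0.045     ] [np.float64(0.066), np.float64(0.0632), np.float64(0.063), np.float64(0.0663)]
t 12.6 p [ 0.4744 -0.0118  0.3686] F [-0.9  0.3 -0.2] op 1.001 tz [-3.e-04 -3.e-04 -1.e+00]
shift cm [ 0.48 -5.24 11.36]
```

Stand block measures 64 mm (right one), centre (0.5245, 0.0065), rod above it at (0.524, 0.006). Grasping.

Emit:
move_arm --moves '[{"gripper": 100, "x": 0.3, "y": -5.2, "z": 0, "roll": 0}, {"gripper": 100, "x": 0, "y": 0, "z": 2, "roll": 0}, {"gripper": 100, "x": 0, "y": 0, "z": 3, "roll": 0}, {"gripper": 100, "x": 0, "y": 0, "z": 3.3, "roll": 0}, {"gripper": 100, "x": 0, "y": 0, "z": 3, "roll": 0}]'

```text
time_s: 13.22
eef_pos: [0.5227, 0.0059, 0.2545]
eef_rot: [0.0, 0.841, -0.541, -0.0]
wrist_force: [0.1, -1.0, 0.4]
opening: 1.003
```

Emit:
move_arm --moves '[{"gripper": 0, "x": 0, "y": 0, "z": 0, "roll": 0}, {"gripper": 0, "x": 0, "y": 0, "z": 0, "roll": 0}, {"gripper": 0, "x": 0, "y": 0, "z": 0, "roll": 0}, {"gripper": 0, "x": 0, "y": 0, "z": 0, "roll": 0}, {"gripper": 0, "x": 0, "y": 0, "z": 0, "roll": 0}]'

```text
time_s: 13.85
eef_pos: [0.5234, 0.0074, 0.2572]
eef_rot: [-0.0, 0.842, -0.54, 0.001]
wrist_force: [-1.1, 0.3, 6.2]
opening: 0.214
```

Emit:
move_arm --moves '[{"gripper": 0, "x": 0, "y": 0, "z": 0, "roll": 0}, {"gripper": 0, "x": 0, "y": 0, "z": 0, "roll": 0}, {"gripper": 0, "x": 0, "y": 0, "z": 0, "roll": 0}]'

```text
time_s: 14.22
eef_pos: [0.5233, 0.0074, 0.2572]
eef_rot: [-0.0, 0.842, -0.54, 0.001]
wrist_force: [-0.7, 0.8, 6.8]
opening: 0.219
```

Emit:
move_arm --moves '[{"gripper": 0, "x": 0, "y": 0, "z": -1, "roll": 0}, {"gripper": 0, "x": 0, "y": 0, "z": -2, "roll": 0}, {"gripper": 0, "x": 0, "y": 0, "z": -2.5, "roll": 0}, {"gripper": 0, "x": 0, "y": 0, "z": -4, "roll": 0}, {"gripper": 0, "x": 0, "y": 0, "z": -4, "roll": 0}]'

```text
time_s: 14.85
eef_pos: [0.5223, 0.0076, 0.3922]
eef_rot: [0.0, 0.842, -0.54, -0.0]
wrist_force: [0.5, -1.0, -1.2]
opening: 0.215
```

Emit:
move_arm --moves '[{"gripper": 0, "x": 0, "y": 0, "z": -2, "roll": 0}, {"gripper": 0, "x": 0, "y": 0, "z": 0, "roll": 0}, {"gripper": 0, "x": 0, "y": 0, "z": 0, "roll": 0}]'

```text
time_s: 15.22
eef_pos: [0.5222, 0.0076, 0.4097]
eef_rot: [0.0, 0.842, -0.54, -0.001]
wrist_force: [0.1, -0.3, -1.5]
opening: 0.214
```

```bash
python3 - <<'E'
from h import *
import pickle
o,M=state()
c=cam("wrist");s=cam("side");pickle.dump((c,s,o),open("w9.pkl","wb"))
print(proj(c,o["eef_pos"]+M@[0,0,.25]),proj(s,o["eef_pos"]+M@[0,0,.25]),proj(s,o["eef_pos"]+M@[0,0,.18]))
cv2.imwrite("pics/w9.png",np.hstack([cv2.resize(c["img"][170:330,190:370,::-1],(400,355)),cv2.resize(s["img"][100:260,230:410,::-1],(400,355))]))
to([.4928,-.2507,.412])
E
```

```text
t 15.22 p [0.5222 0.0076 0.4097] F [ 0.1 -0.3 -1.5] op 0.214 tz [-1.5e-03  4.0e-04 -1.0e+00]
(np.float64(276.91216265016357), np.float64(221.25633269944458)) (np.float64(290.67036220228107), np.float64(182.63804614611055)) (np.float64(291.08642327717973), np.float64(150.56662168799707))
t 15.32 p [0.5222 0.0075 0.4092] F [-0.7 -0.3 -1.7] op 0.219 tz [-2.6e-03  6.0e-04 -1.0e+00]
shift cm [22.23 13.46 -0.29]
```

View pics/w9.png

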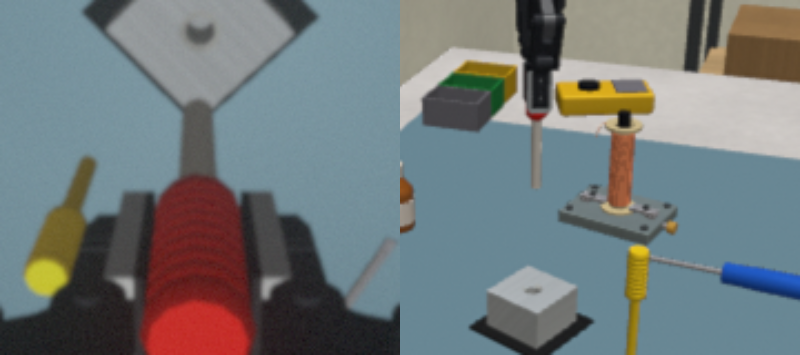

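Rod hangs straight in the jaws (tip at wrist px (279,219), predicted (277,221)); the stand hole is visible and empty. Carrying to the mouth.

Emit:
move_arm --moves '[{"gripper": 0, "x": 2, "y": 1.2, "z": -1, "roll": 0}, {"gripper": 0, "x": 4.2, "y": 2.6, "z": 0, "roll": 0}, {"gripper": 0, "x": 4.5, "y": 2.7, "z": 0, "roll": 0}, {"gripper": 0, "x": 4.5, "y": 2.7, "z": 0, "roll": 0}, {"gripper": 0, "x": 4, "y": 2.4, "z": 0, "roll": 0}]'

```text
time_s: 15.95
eef_pos: [0.4968, -0.2172, 0.4194]
eef_rot: [-0.0, 0.842, -0.54, -0.001]
wrist_force: [1.1, 0.9, -0.1]
opening: 0.214
```

Emit:
move_arm --moves '[{"gripper": 0, "x": 3, "y": 1.9, "z": 0, "roll": 0}, {"gripper": 0, "x": 0, "y": 0, "z": 0, "roll": 0}, {"gripper": 0, "x": 0, "y": 0, "z": 0, "roll": 0}, {"gripper": 0, "x": 0, "y": 0, "z": 0, "roll": 0}]'

```text
time_s: 16.45
eef_pos: [0.4929, -0.2496, 0.4203]
eef_rot: [-0.0, 0.842, -0.539, -0.0]
wrist_force: [0.2, -0.5, -0.9]
opening: 0.213
```

```bash
python3 - <<'E'
from h import *
c=cam("wrist");s=cam("side")
cv2.imwrite("pics/w10.png",np.hstack([cv2.resize(c["img"][150:310,190:370,::-1],(400,355)),cv2.resize(s["img"][60:220,230:410,::-1],(400,355))]))
to([.4928,-.2507,.412])
E
```

```text
t 16.55 p [ 0.493  -0.2496  0.4207] F [-0.3 -0.8 -1.1] op 0.215 tz [ 0.e+00  2.e-04 -1.e+00]
shift cm [0.09 0.06 0.87]
```

View pics/w10.png

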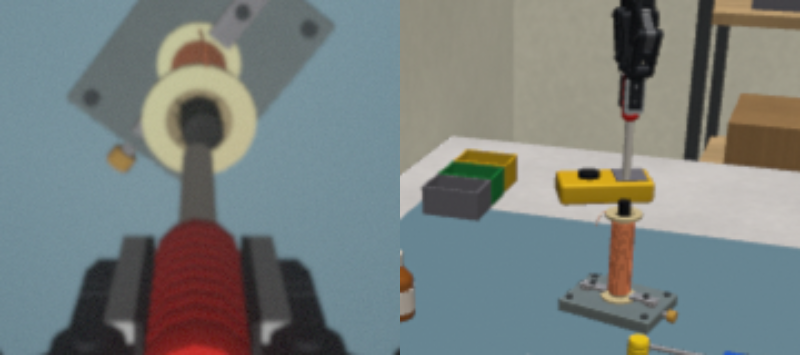

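Rod tip is over the slug's centre in both views. Lowering to contact; from here I use force and position readings (viewing quota used up).

Emit:
move_arm --moves '[{"gripper": 0, "x": 0.1, "y": 0, "z": 1, "roll": 0}, {"gripper": 0, "x": 0, "y": 0, "z": 0.8, "roll": 0}, {"gripper": 0, "x": 0, "y": 0, "z": 0.4, "roll": 0}, {"gripper": 0, "x": 0, "y": 0, "z": 0, "roll": 0}]'

```text
time_s: 17.05
eef_pos: [0.493, -0.2515, 0.398]
eef_rot: [-0.0, 0.842, -0.54, -0.001]
wrist_force: [-0.4, 0.7, -1.4]
opening: 0.219
```

Emit:
move_arm --moves '[{"gripper": 0, "x": 0, "y": 0, "z": 0.15, "roll": 0}, {"gripper": 0, "x": 0, "y": 0, "z": 0.15, "roll": 0}, {"gripper": 0, "x": 0, "y": 0, "z": 0.15, "roll": 0}]'

```text
time_s: 17.42
eef_pos: [0.4932, -0.2516, 0.3943]
eef_rot: [0.0, 0.842, -0.54, 0.0]
wrist_force: [-0.5, -0.2, -0.2]
opening: 0.225
```

Emit:
move_arm --moves '[{"gripper": 0, "x": 0, "y": 0, "z": 0.15, "roll": 0}, {"gripper": 0, "x": 0, "y": 0, "z": 0.15, "roll": 0}, {"gripper": 0, "x": 0, "y": 0, "z": 0.15, "roll": 0}]'

```text
time_s: 17.8
eef_pos: [0.4933, -0.2517, 0.3901]
eef_rot: [0.0, 0.842, -0.54, 0.001]
wrist_force: [0.1, -0.0, 3.3]
opening: 0.221
```

Emit:
move_arm --moves '[{"gripper": 0, "x": 0, "y": 0, "z": 0.15, "roll": 0}, {"gripper": 0, "x": 0, "y": 0, "z": 0.15, "roll": 0}, {"gripper": 0, "x": 0, "y": 0, "z": 0.15, "roll": 0}]'

```text
time_s: 18.18
eef_pos: [0.4931, -0.2516, 0.3851]
eef_rot: [-0.0, 0.842, -0.54, -0.0]
wrist_force: [-0.3, -0.3, 1.9]
opening: 0.216
```

Emit:
move_arm --moves '[{"gripper": 0, "x": 0, "y": 0, "z": 0.15, "roll": 0}, {"gripper": 0, "x": 0, "y": 0, "z": 0.15, "roll": 0}, {"gripper": 0, "x": 0, "y": 0, "z": 0.15, "roll": 0}]'

```text
time_s: 18.55
eef_pos: [0.4931, -0.2516, 0.3806]
eef_rot: [-0.0, 0.842, -0.54, 0.0]
wrist_force: [-0.8, 0.6, 2.8]
opening: 0.221
```

Emit:
move_arm --moves '[{"gripper": 0, "x": 0, "y": 0, "z": 0.15, "roll": 0}, {"gripper": 0, "x": 0, "y": 0, "z": 0.15, "roll": 0}, {"gripper": 0, "x": 0, "y": 0, "z": 0.15, "roll": 0}]'

```text
time_s: 18.92
eef_pos: [0.4932, -0.2516, 0.3766]
eef_rot: [0.0, 0.842, -0.54, 0.0]
wrist_force: [-0.8, 0.7, 5.8]
opening: 0.22
```

Emit:
move_arm --moves '[{"gripper": 0, "x": 0, "y": 0, "z": 0.15, "roll": 0}, {"gripper": 0, "x": 0, "y": 0, "z": 0.15, "roll": 0}]'

```text
time_s: 19.18
eef_pos: [0.4932, -0.2516, 0.3736]
eef_rot: [0.0, 0.842, -0.54, 0.0]
wrist_force: [0.6, 0.6, 2.7]
opening: 0.216
```

Now 1 mm steps through the zone where the stop may lie.

Emit:
move_arm --moves '[{"gripper": 0, "x": 0, "y": 0, "z": 0.1, "roll": 0}, {"gripper": 0, "x": 0, "y": 0, "z": 0.1, "roll": 0}, {"gripper": 0, "x": 0, "y": 0, "z": 0.1, "roll": 0}]'

```text
time_s: 19.55
eef_pos: [0.4932, -0.2516, 0.3702]
eef_rot: [0.0, 0.842, -0.54, 0.0]
wrist_force: [-0.0, 0.7, 4.8]
opening: 0.219
```

Emit:
move_arm --moves '[{"gripper": 0, "x": 0, "y": 0, "z": 0.1, "roll": 0}, {"gripper": 0, "x": 0, "y": 0, "z": 0.1, "roll": 0}, {"gripper": 0, "x": 0, "y": 0, "z": 0, "roll": 0}]'

```text
time_s: 19.92
eef_pos: [0.4931, -0.2516, 0.368]
eef_rot: [0.0, 0.842, -0.54, -0.0]
wrist_force: [-0.6, 0.7, 2.6]
opening: 0.221
```

Emit:
move_arm --moves '[{"gripper": 0, "x": 0, "y": 0, "z": 0.1, "roll": 0}, {"gripper": 0, "x": 0, "y": 0, "z": 0.1, "roll": 0}, {"gripper": 0, "x": 0, "y": 0, "z": 0, "roll": 0}]'

```text
time_s: 20.3
eef_pos: [0.4933, -0.2517, 0.367]
eef_rot: [0.0, 0.842, -0.54, 0.0]
wrist_force: [-2.1, 1.0, 7.6]
opening: 0.216
```

Emit:
move_arm --moves '[{"gripper": 0, "x": 0, "y": 0, "z": 0.1, "roll": 0}, {"gripper": 0, "x": 0, "y": 0, "z": 0, "roll": 0}]'

```text
time_s: 20.55
eef_pos: [0.4934, -0.2517, 0.3669]
eef_rot: [0.0, 0.842, -0.54, 0.001]
wrist_force: [-3.0, 1.4, 12.9]
opening: 0.215
```

```bash
python3 - <<'E'
from h import *
state()
E
```

```text
t 20.55 p [ 0.4934 -0.2517  0.3669] F [-3.   1.4 12.9] op 0.215 tz [ 0.0014 -0.001  -1.    ]
```

Emit:
move_arm --moves '[{"gripper": 0, "x": 0, "y": 0, "z": 0.07, "roll": 0}, {"gripper": 0, "x": 0, "y": 0, "z": 0, "roll": 0}, {"gripper": 0, "x": 0, "y": 0, "z": 0, "roll": 0}]'

```text
time_s: 20.92
eef_pos: [0.4935, -0.2517, 0.3669]
eef_rot: [0.0, 0.842, -0.54, 0.001]
wrist_force: [-2.9, 2.7, 16.3]
opening: 0.216
```

Emit:
move_arm --moves '[{"gripper": 0, "x": 0, "y": 0, "z": 0, "roll": 0}, {"gripper": 0, "x": 0, "y": 0, "z": 0, "roll": 0}]'

```text
time_s: 21.18
eef_pos: [0.4935, -0.2517, 0.3669]
eef_rot: [0.0, 0.842, -0.54, 0.001]
wrist_force: [-3.2, 3.3, 17.5]
opening: 0.216
```

Emit:
move_arm --moves '[{"gripper": 0, "x": 0, "y": 0, "z": 0, "roll": 0}, {"gripper": 0, "x": 0, "y": 0, "z": 0, "roll": 0}, {"gripper": 0, "x": 0, "y": 0, "z": 0, "roll": 0}, {"gripper": 0, "x": 0, "y": 0, "z": 0, "roll": 0}]'

```text
time_s: 21.68
eef_pos: [0.4935, -0.2517, 0.3669]
eef_rot: [0.0, 0.842, -0.54, 0.001]
wrist_force: [-2.2, 2.9, 16.4]
opening: 0.216
```

Emit:
move_arm --moves '[{"gripper": 0, "x": 0, "y": 0, "z": 0, "roll": 0}, {"gripper": 0, "x": 0, "y": 0, "z": 0, "roll": 0}, {"gripper": 0, "x": 0, "y": 0, "z": 0, "roll": 0}, {"gripper": 0, "x": 0, "y": 0, "z": 0, "roll": 0}]'

```text
time_s: 22.18
eef_pos: [0.4935, -0.2517, 0.3669]
eef_rot: [0.0, 0.842, -0.54, 0.001]
wrist_force: [-2.2, 3.5, 16.7]
opening: 0.215
```

Emit:
move_arm --moves '[{"gripper": 0, "x": 0, "y": 0, "z": -0.2, "roll": 0}, {"gripper": 0, "x": 0, "y": 0, "z": -0.5, "roll": 0}, {"gripper": 0, "x": 0, "y": 0, "z": -1.5, "roll": 0}, {"gripper": 0, "x": 0, "y": 0, "z": -3, "roll": 0}, {"gripper": 0, "x": 0, "y": 0, "z": 0, "roll": 0}]'

```text
time_s: 22.8
eef_pos: [0.4937, -0.2521, 0.4195]
eef_rot: [0.0, 0.842, -0.54, 0.003]
wrist_force: [-0.1, -1.0, -0.4]
opening: 0.219
```

```bash
python3 - <<'E'
from h import *
import pickle
o,M=state();c=cam("wrist");s=cam("side");pickle.dump((c,s),open("w11.pkl","wb"))
# is anything black proud of the flange in the side view?
H,S,V=HSV(s)
for z in (.138,.131,.12):
    u,v=proj(s,[.493,-.2507,z]);u,v=int(round(u)),int(round(v));print(z,u,v,s["img"][v,u-3:u+4].tolist())
save(c,"w11.png")
to([.5233,.0074,.4197])
E
```

```text
t 22.8 p [ 0.4937 -0.2521  0.4195] F [-0.1 -1.  -0.4] op 0.219 tz [ 0.0041 -0.0034 -1.    ]
0.138 331 151 [[133, 117, 76], [132, 115, 75], [133, 117, 75], [140, 124, 83], [150, 138, 109], [152, 139, 111], [152, 139, 111]]
0.131 331 153 [[199, 183, 144], [200, 183, 145], [200, 183, 145], [199, 183, 145], [199, 183, 147], [199, 184, 150], [200, 187, 158]]
0.12 330 157 [[188, 171, 130], [176, 161, 122], [157, 143, 109], [150, 136, 103], [147, 133, 101], [140, 127, 97], [157, 143, 108]]
t 22.9 p [ 0.493  -0.2515  0.4164] F [-0.4  0.3 -1.2] op 0.221 tz [ 1.e-04 -1.e-04 -1.e+00]
shift cm [-22.26 -13.56  -0.33]
```

Slug is below the flange and the rod lifted clear. Returning to the stand.

Emit:
move_arm --moves '[{"gripper": 0, "x": -2, "y": -1.2, "z": 0, "roll": 0}, {"gripper": 0, "x": -4.3, "y": -2.6, "z": 0, "roll": 0}, {"gripper": 0, "x": -4.5, "y": -2.7, "z": 0, "roll": 0}, {"gripper": 0, "x": -4.5, "y": -2.7, "z": 0, "roll": 0}, {"gripper": 0, "x": -4, "y": -2.4, "z": 0, "roll": 0}]'

```text
time_s: 23.52
eef_pos: [0.5172, -0.0247, 0.4154]
eef_rot: [0.0, 0.842, -0.539, -0.001]
wrist_force: [0.9, 0.5, -0.3]
opening: 0.223
```

Emit:
move_arm --moves '[{"gripper": 0, "x": -3, "y": -1.9, "z": 0, "roll": 0}, {"gripper": 0, "x": 0, "y": 0, "z": 0.7, "roll": 0}, {"gripper": 0, "x": 0, "y": 0, "z": 0, "roll": 0}, {"gripper": 0, "x": 0, "y": 0, "z": 0, "roll": 0}]'

```text
time_s: 24.02
eef_pos: [0.5225, 0.0068, 0.4091]
eef_rot: [0.0, 0.842, -0.54, -0.0]
wrist_force: [0.5, 0.4, 0.0]
opening: 0.219
```

```bash
python3 - <<'E'
from h import *
import pickle
to([.5222,.0076,.4097])
c=cam("wrist");s=cam("side");c0,s0,_=pickle.load(open("w9.pkl","rb"))
def shaft(c):
    g=cv2.GaussianBlur(c["img"],(3,3),0).astype(int);out=[]
    for v in range(222,246,4):
        r=g[v,255:305];m=np.where((r[:,2]-r[:,0])<12)[0]; out.append((v,round(m.mean()+255,1),len(m)))
    tip=[v for v in range(195,225) if (g[v,279,2]-g[v,279,0])<12]
    return out,tip[:3]
print(shaft(c0));print(shaft(c))
for a in(c0,c):
    i=a["img"].astype(int);print([i[v,279].tolist() for v in range(196,232,4)])
sm=lambda s:(HSV(s)[1][:,250:330]<45)&(HSV(s)[2][:,250:330]>120)
for a in (s0,s):
    m=sm(a);print([(v,round(np.where(m[v])[0].mean()+250,1) if m[v].any() else None,int(m[v].sum())) for v in range(156,190,4)])
E
```

```text
t 24.02 p [0.5225 0.0068 0.4091] F [0.5 0.4 0. ] op 0.219 tz [-9.e-04  1.e-04 -1.e+00]
shift cm [-0.09 -0.01 -0.06]
([(222, np.float64(278.5), 12), (226, np.float64(278.0), 13), (230, np.float64(278.5), 14), (234, np.float64(278.5), 14), (238, np.float64(278.5), 14), (242, np.float64(278.0), 15)], [195, 196, 197])
([(222, np.float64(278.0), 13), (226, np.float64(278.0), 13), (230, np.float64(278.5), 14), (234, np.float64(278.5), 14), (238, np.float64(278.5), 14), (242, np.float64(278.0), 15)], [195, 196, 197])
[[147, 152, 154], [145, 148, 151], [145, 151, 154], [151, 157, 159], [148, 152, 152], [89, 90, 86], [89, 90, 86], [91, 91, 87], [87, 88, 81]]
[[146, 149, 153], [147, 151, 153], [145, 151, 152], [148, 153, 155], [147, 151, 153], [91, 91, 87], [89, 89, 86], [89, 89, 83], [88, 86, 84]]
[(156, np.float64(303.5), 36), (160, np.float64(310.8), 12), (164, np.float64(291.5), 4), (168, np.float64(291.5), 4), (172, np.float64(291.5), 4), (176, np.float64(291.5), 4), (180, np.float64(291.5), 4), (184, np.float64(303.0), 5), (188, np.float64(318.4), 7)]
[(156, np.float64(303.9), 35), (160, np.float64(310.8), 12), (164, np.float64(291.5), 4), (168, np.float64(291.5), 4), (172, np.float64(291.5), 4), (176, np.float64(291.5), 4), (180, np.float64(291.5), 4), (184, np.float64(300.7), 6), (188, np.float64(317.4), 8)]
```

The rod hasn't shifted in the grip: images match the post-grasp ones. Inserting into the stand.

Emit:
move_arm --moves '[{"gripper": 0, "x": 0, "y": 0, "z": 3, "roll": 0}, {"gripper": 0, "x": 0, "y": 0, "z": 4, "roll": 0}, {"gripper": 0, "x": 0, "y": 0, "z": 3, "roll": 0}, {"gripper": 0, "x": 0, "y": 0, "z": 0, "roll": 0}, {"gripper": 0, "x": 0, "y": 0, "z": 0, "roll": 0}]'

```text
time_s: 24.75
eef_pos: [0.5233, 0.0069, 0.3108]
eef_rot: [-0.0, 0.842, -0.54, 0.001]
wrist_force: [0.2, -0.4, 1.3]
opening: 0.219
```

Emit:
move_arm --moves '[{"gripper": 0, "x": 0, "y": 0, "z": 0.4, "roll": 0}, {"gripper": 0, "x": 0, "y": 0, "z": 0.4, "roll": 0}, {"gripper": 0, "x": 0, "y": 0, "z": 0.4, "roll": 0}, {"gripper": 0, "x": 0, "y": 0, "z": 0.4, "roll": 0}]'

```text
time_s: 25.25
eef_pos: [0.5226, 0.0075, 0.2933]
eef_rot: [-0.0, 0.842, -0.54, 0.0]
wrist_force: [0.8, 0.3, -0.2]
opening: 0.219
```

Emit:
move_arm --moves '[{"gripper": 0, "x": 0, "y": 0, "z": 0.5, "roll": 0}, {"gripper": 0, "x": 0, "y": 0, "z": 0.5, "roll": 0}, {"gripper": 0, "x": 0, "y": 0, "z": 0.5, "roll": 0}, {"gripper": 0, "x": 0, "y": 0, "z": 0.5, "roll": 0}]'

```text
time_s: 25.75
eef_pos: [0.5226, 0.0074, 0.2731]
eef_rot: [0.0, 0.842, -0.54, -0.0]
wrist_force: [-0.1, -0.1, -0.9]
opening: 0.217
```

Emit:
move_arm --moves '[{"gripper": 0, "x": 0, "y": 0, "z": 0.4, "roll": 0}, {"gripper": 0, "x": 0, "y": 0, "z": 0.4, "roll": 0}, {"gripper": 0, "x": 0, "y": 0, "z": 0.4, "roll": 0}, {"gripper": 0, "x": 0, "y": 0, "z": 0.2, "roll": 0}, {"gripper": 0, "x": 0, "y": 0, "z": 0, "roll": 0}]'

```text
time_s: 26.38
eef_pos: [0.5226, 0.0074, 0.2594]
eef_rot: [0.0, 0.842, -0.54, -0.0]
wrist_force: [-0.1, -0.1, -0.8]
opening: 0.222
```

Emit:
move_arm --moves '[{"gripper": 0, "x": 0, "y": 0, "z": 0.15, "roll": 0}, {"gripper": 0, "x": 0, "y": 0, "z": 0, "roll": 0}]'

```text
time_s: 26.62
eef_pos: [0.5227, 0.0074, 0.258]
eef_rot: [-0.0, 0.842, -0.54, 0.0]
wrist_force: [0.5, -0.3, -0.5]
opening: 0.219
```

Emit:
move_arm --moves '[{"gripper": 0, "x": 0, "y": 0, "z": 0.1, "roll": 0}, {"gripper": 0, "x": 0, "y": 0, "z": 0.1, "roll": 0}, {"gripper": 0, "x": 0, "y": 0, "z": 0, "roll": 0}]'

```text
time_s: 27.0
eef_pos: [0.5231, 0.0075, 0.2572]
eef_rot: [-0.0, 0.842, -0.54, 0.0]
wrist_force: [-3.1, 0.7, 7.8]
opening: 0.219
```

Seated on the floor at the same height as at the grasp (0.2572). Releasing and withdrawing.

Emit:
move_arm --moves '[{"gripper": 40, "x": 0, "y": 0, "z": -0.1, "roll": 0}, {"gripper": 100, "x": 0, "y": 0, "z": 0, "roll": 0}, {"gripper": 100, "x": 0, "y": 0, "z": 0, "roll": 0}, {"gripper": 100, "x": 0, "y": 0, "z": 0, "roll": 0}, {"gripper": 100, "x": 0, "y": 0, "z": 0, "roll": 0}]'

```text
time_s: 27.62
eef_pos: [0.5226, 0.0074, 0.2569]
eef_rot: [0.0, 0.842, -0.54, -0.0]
wrist_force: [-0.6, 0.2, 0.5]
opening: 1.002
```

Emit:
move_arm --moves '[{"gripper": 100, "x": 0, "y": 0, "z": -2, "roll": 0}, {"gripper": 100, "x": 0, "y": 0, "z": -4, "roll": 0}, {"gripper": 100, "x": 0, "y": 0, "z": -4, "roll": 0}, {"gripper": 100, "x": 0, "y": 0, "z": -1.4, "roll": 0}, {"gripper": 100, "x": -0.3, "y": 5.2, "z": 0, "roll": 0}]'

```text
time_s: 28.25
eef_pos: [0.4754, -0.0117, 0.372]
eef_rot: [-0.001, 0.842, -0.539, 0.002]
wrist_force: [-1.1, -0.7, 0.7]
opening: 0.996
```

Emit:
move_arm --moves '[{"gripper": 100, "x": 0, "y": 0, "z": 0, "roll": 0}, {"gripper": 100, "x": 0, "y": 0, "z": 0, "roll": 0}, {"gripper": 100, "x": 0, "y": 0, "z": 0, "roll": 0}]'

```text
time_s: 28.62
eef_pos: [0.4748, -0.0115, 0.3709]
eef_rot: [-0.0, 0.842, -0.54, 0.0]
wrist_force: [0.7, -0.3, -0.1]
opening: 1.0
```

```bash
python3 - <<'E'
from h import *
import pickle
state()
red=lambda H,S,V:((H<6)|(H>174))&(S>150)&(V>80)
s0=pickle.load(open("side.pkl","rb"));t0=pickle.load(open("top.pkl","rb"));c0=pickle.load(open("w8.pkl","rb"))
s=cam("side");t=cam("top");c=cam("wrist");pickle.dump((s,t,c),open("w12.pkl","wb"))
for a in(s0,s):print("side red",blob(a,red(*HSV(a)),289,207,30))
for a in(c0,c):print("wrist red",blob(a,red(*HSV(a)),285,147,40),proj(a,[.5242,.0063,.125]))
d=np.abs(s["img"].astype(int)-s0["img"]).sum(2)>90
n,l,st,ce=cv2.connectedComponentsWithStats(cv2.morphologyEx(d.astype(np.uint8),cv2.MORPH_OPEN,np.ones((3,3))))
print("side diff",[x.tolist() for x in st[1:] if x[4]>15])
# slug in the mouth, darkness of bore in top view
for a in(t0,t):print("mouth",cv2.cvtColor(a["img"],cv2.COLOR_RGB2GRAY)[214:228:2,366:382:2].tolist())
E
```

```text
t 28.62 p [ 0.4748 -0.0115  0.3709] F [ 0.7 -0.3 -0.1] op 1.0 tz [ 2.e-04  1.e-04 -1.e+00]
side red ([286, 196, 8, 24, 182], array([289.5, 207.5]))
side red ([286, 196, 9, 24, 183], array([289.52, 207.45]))
wrist red ([271, 132, 27, 30, 594], array([284.17, 146.89])) (np.float64(284.30925577648765), np.float64(148.30279332639984))
wrist red ([270, 133, 27, 29, 581], array([282.85, 147.5 ])) (np.float64(283.7378983851696), np.float64(148.35249137976794))
side diff [[285, 0, 85, 167, 6238], [416, 0, 115, 175, 8142], [488, 32, 13, 8, 94], [516, 95, 44, 40, 1489], [470, 96, 16, 35, 308], [555, 96, 5, 4, 18], [549, 153, 11, 20, 92], [479, 154, 5, 5, 19], [463, 162, 6, 6, 26], [249, 311, 10, 22, 191]]
mouth [[141, 204, 204, 201, 203, 203, 157, 106], [193, 202, 166, 153, 150, 194, 203, 137], [204, 173, 112, 83, 94, 152, 202, 184], [204, 136, 27, 52, 67, 114, 192, 201], [203, 175, 51, 32, 80, 117, 199, 187], [190, 204, 157, 104, 127, 193, 204, 161], [123, 194, 204, 204, 204, 204, 170, 112]]
mouth [[143, 204, 204, 202, 204, 205, 157, 107], [195, 203, 167, 154, 152, 195, 204, 136], [205, 174, 77, 33, 84, 152, 204, 182], [205, 132, 28, 28, 34, 115, 194, 201], [205, 175, 46, 33, 41, 118, 201, 188], [192, 204, 157, 96, 126, 194, 204, 161], [123, 195, 204, 205, 205, 204, 170, 112]]
```

```bash
python3 -c "
from bench import ctrl
print(ctrl.hand_in())"
```

```text
the job is handed in; nothing more can be done
None
```

The core is packed and the rod is back in its stand. I handed the job in after about 29 s of robot time, and no verdict came back.

- **Packing:** I stood the loose slug in the mouth, let go of it, and pushed it down with the red rod at about 3 to 8 N of drag. The push then rose to 12.9 N without motion, which I took as the stop. I held it there for a little over 1 s at readings of 16.3 to 17.5 N, the highest push I read.
- **Depth:** The slug's top came to about 11.3 mm below the flange. That is within the expected range but right at its shallow end (11 mm). It was rigid at twice the tongues' drag, so I read it as the stop and not a jam. There was also 3 to 4.5 N of sideways force during the lean.
- **Rod:** It went down to the same height it was picked up from (0.2572 m at the wrist). In the side view the handle sits within 0.1 px of where it started.
- **Bench:** The side view before and after differs only by the arm and the missing loose slug, so the other things did not move. The last checks were numeric image comparisons, because I had used all 12 picture views. My first move call was refused because rows were missing fields, with no effect.

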